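# Close the rivet tin and take off the dust cover

### The arm

A 6-joint arm with a two-finger parallel gripper is mounted at the origin on the work surface. World frame = base frame: x ahead of the robot, y to its left, z up, the work surface at z = 0. Lengths are in m, angles in rad, forces in N, time in s.
With the tool pointing down it reaches from about 0.35 to 0.85 m from the base axis. Payload 8.1 kg.
Tool frame: the origin (TCP) lies on the centre line of the jaws, within the pads' length; the fingertips stand 22 mm ahead of it and the grasp point (between the pads) lies 3 mm ahead of it; z points along the fingers, y is the line along which they close (so a half turn about z gives the same grasp; the last joint's range is limited). The gripper opens to 93 mm and grips with 3 to 60 N. Pads are 15 mm wide; open, the fingers measure 128 mm over their backs; the gripper's body (75 mm by 188 mm) begins 65 mm behind the grasp point.
Start: joints at [-1.245, 0.13, 1.488, -0, 1.523, -0.085], TCP at [0.24, -0.55, 0.241] pointing down, gripper open.
Joint ranges: [-2.96, 2.96], [-0.89, 2.26], [0.02, 2.5], [-1.34, 4.48], [0, 2.73], [-2.66, 2.66]. Speed limits (rad/s): [2.39, 2.39, 2.79, 3.14, 3.14, 3.14].

### API

Orientations are given as a rotation vector (axis times angle).
In Python, from plant import robot gives the robot as it stands.
- The arm moves only by the tool inch_along, called after "Request:" as name([rows], argument=value, ...), one row to a line, values as JSON. Schema: {"type":"object","properties":{"rows":{"type":"array","items":{"type":"array","prefixItems":[{"type":"number"},{"type":"array","items":{"type":"number"},"minItems":3,"maxItems":3},{"type":"number"}],"minItems":3,"maxItems":3},"minItems":1,"maxItems":20},"grip_force":{"type":"number"},"only":{"type":"string"},"quiet":{"type":"boolean"},"lines":{"type":"string"}},"required":["rows"],"additionalProperties":false}. rows is a list of rows, 1 to 20 of them, each written [opening, [dx, dy, dz], turn]: the finger opening in m, then dx, dy, dz in units of 100 mm, then a turn about the tool's z in units of 0.2 rad; each row shifts and turns the commanded pose from where the row before left it, along the tool's axes as they then stand; what a row does not reach is not made up. A row lasts 1/10 s, in which the tool goes at most 0.05 m and 0.15 rad, less where a joint would pass 70% of its speed; a pose out of reach is approached as far as the arm can. The fingers move at their own pace and stop on an object; grip_force is the grip in N (left out, the last holds). Time passes only in rows, so rows that do not move let the fingers close. The tool returns the time, the measured TCP pose, the force, the opening and the grip force at its end. only (a regular expression) keeps the lines of the reply that match it, lines (a string "A,B") keeps lines A to B, and quiet returns only ok. Input that does not fit is refused with a message, and nothing moves.
- robot.read_state(): the state, without advancing time (a new reading comes with each control period).
- robot.read_camera(name): name is "scene" or "top" or "wrist"; returns a dict with "image" (420x560x3 uint8, red, green, blue), "fx", "fy", "cx", "cy" (pixels), "dist" ([k1, k2, p1, p2, k3] as OpenCV has them; the pictures are not rectified), "R" (3x3) and "t" (3): a world point X has camera coordinates R X + t. Camera axes: x right, y down, z forward; pixel columns grow to the right and rows downward; lengths in m; the calibration is good to about 2 mm. A picture is of the moment at which its call begins. There is no depth.
- robot.close_job(): hands the job in; it is judged then, once.
The state is a dict: "t": time; "q": joint angles; "dq": joint speeds; "joint_torque": joint torques, N m; "tool_pos": TCP position; "orientation": TCP orientation; "force": force on the tool from outside, world axes, zero at the start; "wrist_torque": the same for the moment, N m; "opening": finger opening in m; "gripper_force": force on a finger pad.
Only numpy, scipy, OpenCV 4.12 (cv2) and the standard library are available. Lean on these libraries where they do the work, as an engineer would, in place of code of your own. Each camera call takes 0.05 s, during which the arm holds its last target. There are 200 camera calls.

### The job

The rivet tin stands open, and its two lids lie nested beside it: a white inner lid with a red knob, which sticks up through the collar of a yellow dust cover. Pick the pair up together by the red knob, lower it gently onto the tin so that the inner lid sits fully home in the mouth, and let go of the knob; then lift off the yellow cover alone by its collar, leaving the inner lid seated and undisturbed (the two lids stay together until they sit on the tin). The cover goes onto another tin next, so finish while still holding it level in the gripper, 10 cm or more above where it sat, without shoving the tin along or disturbing anything else on the bench.

Things in the scene. Friction and masses are not known exactly. Their poses are not given: they have to be found in the camera images.
- tin: open green round rivet tin, loose, about 0.9 kg: outer diameter 90 mm, inner diameter 82 mm, 80 mm tall, rivets up to 50 mm inside. Origin: centre of its underside, z axis up. It stands either left or right of the robot's middle, the lids on the other side.
- inner_lid: white inner lid, 120 g: round plug 77 mm wide, 12 mm deep, foot tapered to 68, under a flange 94 mm wide, 4 mm thick; on its axis a straight round red knob 16 mm wide, top 72 mm above the origin. Origin: centre of the plug's underside, z up; first stands on the bench (z = 0). Fully home the flange lies on the tin's rim, origin 68 mm above the tin's. 2.5 mm play all round in the mouth.
- knob (a point): point on the axis of the red knob, 60 mm above the inner lid's origin, 12 mm below the knob's top. With the cover nested on, the knob is free from 44 to 72 mm above the inner lid's origin (above the cover's collar).
- cover: yellow dust cover, 100 g, loose: disc 108 mm wide, rim 10 mm tall round the inner lid's flange, upright tube collar (outer 40, inner 32 mm wide) round the knob. Origin: centre of the rim's lower edge, z up; disc top 10 mm, collar top 34 mm above it. Nested it just rests on the flange, origin 10 mm above the inner lid's, nothing clips it, up to 4 mm sideways play; the inner lid carries it.
- collar (a point): point on the axis of the cover's collar, at half its height: 22 mm above the cover's origin. The collar's outside can be gripped from 10 to 34 mm above the cover's origin, the red knob then standing between the fingers. The cover must rise 62 mm to pass the knob's top.
- bit_case: white plastic bit case, a closed box 90 x 150 x 45 mm, lying flat; a bystander. Origin: centre of its underside.
- hex_keys: black block 40 x 100 x 30 mm holding six upright chrome hex keys, up to 105 mm tall; a bystander. Origin: centre of its underside.
- mallet: blue mallet lying along its y axis, 260 mm long, head 52 mm thick on the +y side; a bystander. Origin: centre of its underside.
- jam_jar: glass jam jar of rivets with a red lid, 72 mm diameter, 94 mm tall; a bystander. Origin: centre of its underside.
- tape_measure: orange tape measure, 62 x 36 x 60 mm; a bystander. Origin: centre of its underside.

How it is judged:
By the outcome, as a careful person would: the job done as asked, in the order asked, and still so for the second after the job is handed in, while the arm keeps its last pose, push and grip.
It also fails if it takes over 58 s, if anything falls off the work surface, if the arm or the gripper's body presses on something with over 40 N, if the wrist force passes 120 N, or if a joint passes its speed limit or range.

## Working session

There is one attempt and no reset: what is moved stays moved. The work goes in short steps, Python scripts to look and compute and a tool call to move; the robot and the scene stay as the last step left them, time stands still between calls to the robot, and variables do not carry over. Pictures are saved under pics/ and viewed, at most 10 in all, crops included, and the job is handed in when it is done.

```bash
ls; mkdir -p pics
```

Create h.py:
```python
import numpy as np, cv2
from plant import robot
def K(c): return np.array([[c["fx"],0,c["cx"]],[0,c["fy"],c["cy"]],[0,0,1.]])
def ray(c,px):
    u=cv2.undistortPoints(np.array([[px]],float),K(c),np.array(c["dist"],float))[0,0]
    R=np.array(c["R"]);t=np.array(c["t"])
    return -R.T@t, R.T@np.array([u[0],u[1],1.])
def atz(c,px,z):
    o,d=ray(c,px); return o+d*(z-o[2])/d[2]
def proj(c,X):
    return cv2.projectPoints(np.array(X,float).reshape(-1,3),cv2.Rodrigues(np.array(c["R"]))[0],np.array(c["t"],float),K(c),np.array(c["dist"],float))[0].reshape(-1,2)
def save(im,n): cv2.imwrite("pics/"+n,cv2.cvtColor(im,cv2.COLOR_RGB2BGR))
```

Run:
```python
from h import *
import pickle
for n in("top","scene"):
    c=robot.read_camera(n); save(c["image"],n+"0.png"); pickle.dump(c,open(n+"0.pkl","wb"))
    print(n,c["fx"],-np.array(c["R"]).T@c["t"])
s=robot.read_state(); print(s)
```

```text
pics
plant.py
top 409.7189842951579 [ 0.39023906 -0.0390377   1.05317467]
scene 505.73288969731135 [ 1.08200349 -0.55311635  1.29003468]
{'t': 0.1, 'q': array([-1.24541284e+00,  1.31053338e-01,  1.48915065e+00,  3.73543865e-06,
        1.52296523e+00, -8.53836147e-02]), 'dq': array([-0.00050224, -0.0009289 , -0.00191652, -0.00039875,  0.00138188,
        0.00080218]), 'joint_torque': array([ 8.93850411e-04, -5.61339605e+01, -4.93100309e+01,  7.70377717e-02,
        2.90238712e-02, -5.61485126e-05]), 'tool_pos': array([ 0.23947262, -0.5496435 ,  0.23972243]), 'orientation': array([-3.07403257e+00, -6.40385186e-01,  2.90497824e-04]), 'force': array([-0.21035486,  0.03754005,  0.44434528]), 'wrist_torque': array([-0.00900854, -0.0041562 , -0.00550199]), 'gripper_force': 0.0, 'opening': 0.09278567916879249}
```

View pics/top0.png

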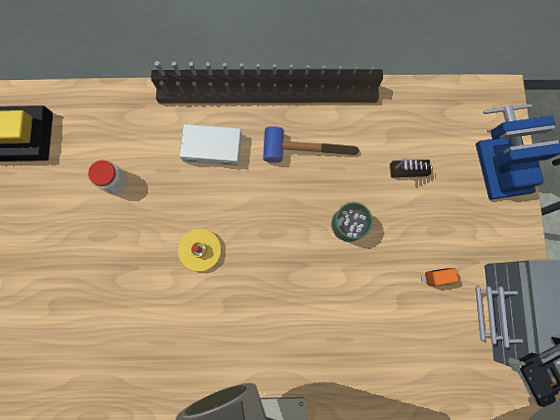

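View pics/scene0.png

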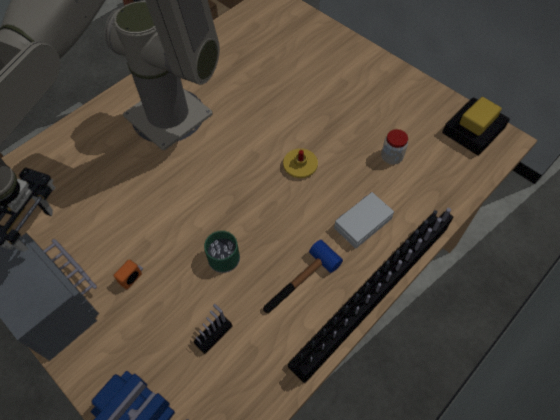

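Top view: the yellow cover is at about (200,250) with the knob near (197,249), and the tin mouth is at about (352,222). The scene view has the cover at (300,163) and the tin at (222,251), both standing upright. Next I enlarge these areas.

Run:
```python
from h import *
import pickle
ct=pickle.load(open("top0.pkl","rb"));cs=pickle.load(open("scene0.pkl","rb"))
def crop(c,x,y,w=64,h=48): return cv2.resize(c["image"][y:y+h,x:x+w],None,fx=6.25,fy=6.25,interpolation=cv2.INTER_CUBIC)
m=np.vstack([np.hstack([crop(ct,168,226),crop(ct,320,198)]),np.hstack([crop(cs,268,138),crop(cs,190,228)])])
save(m,"mos.png")
hsv=cv2.cvtColor(ct["image"],cv2.COLOR_RGB2HSV)
def cen(c,lo,hi,box):
    x0,y0,x1,y1=box; hs=cv2.cvtColor(c["image"],cv2.COLOR_RGB2HSV)[y0:y1,x0:x1]
    mk=cv2.inRange(hs,lo,hi); cn=max(cv2.findContours(mk,0,1)[0],key=len)
    e=cv2.fitEllipse(cv2.convexHull(cn)); return np.array(e[0])+[x0,y0],e[1]
for nm,c,by,bg in(("top",ct,(170,225,235,275),(320,195,385,250)),("scene",cs,(270,140,330,185),(195,225,250,280))):
    y,sz=cen(c,(22,120,80),(34,255,255),by); print(nm,"yellow",y,sz,atz(c,y,.017))
    g,sz=cen(c,(55,60,20),(95,255,255),bg); print(nm,"green",g,sz,atz(c,g,.08))
```

```text
top yellow [199.17000389 249.63106346] (42.19713592529297, 43.48953628540039) [0.46809292 0.15136896 0.017     ]
top green [353.31452179 220.44097519] (36.15327453613281, 37.225494384765625) [ 0.52655022 -0.22906381  0.08      ]
scene yellow [299.99911499 162.74156952] (28.22610855102539, 34.509246826171875) [0.46696096 0.15088361 0.017     ]
scene green [221.54852676 250.85566139] (33.94981002807617, 40.81415557861328) [ 0.54250778 -0.2403767   0.08      ]
```

View pics/mos.png

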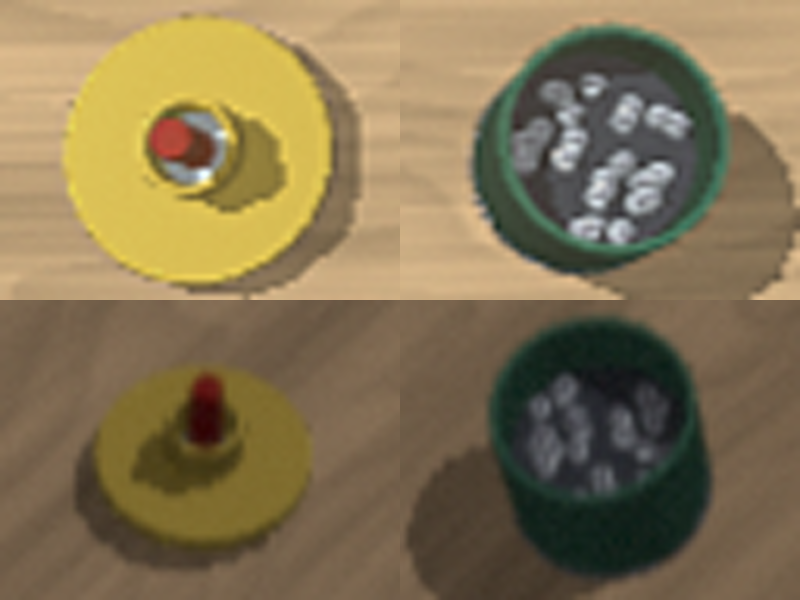

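Mosaic: the knob top is at crop (169,139) in the top view and (207,385) in the scene view. The tin's rim ellipse is centred at crop (613,142) in the top view and (593,410) in the scene view. Both objects are upright.

Run:
```python
from h import *
import pickle
ct=pickle.load(open("top0.pkl","rb"));cs=pickle.load(open("scene0.pkl","rb"))
def px(u,v,x,y): return ((u+.5)/6.25-.5+x,(v+.5)/6.25-.5+y)
print("knob",atz(ct,px(169,139,168,226),.072),atz(cs,px(207,85,268,138),.072))
print("rim",atz(ct,px(213,142,320,198),.08),atz(cs,px(193,110,190,228),.08))
# rim extents check
for u in (97,330): print(atz(ct,px(u,142,320,198),.08)[:2])
print("yellow z.02", atz(ct,(199.17,249.63),.019),atz(cs,(300,162.74),.018))
for n,a in(("hex",(412,168)),("tape",(441,277)),("mallet",(310,147))): print(n,atz(ct,a,.03)[:2])
from scipy.spatial.transform import Rotation as Ro
print(Ro.from_rotvec(robot.read_state()["orientation"]).as_matrix().round(3))
```

```text
knob [0.46846184 0.15219232 0.072     ] [0.46578509 0.15359815 0.072     ]
rim [ 0.52687701 -0.22991488  0.08      ] [ 0.52791776 -0.23092544  0.08      ]
[ 0.52768815 -0.18518419]
[ 0.52605268 -0.27513147]
yellow z.02 [0.46794531 0.15100149 0.019     ] [0.467442   0.15033691 0.018     ]
hex [ 0.66814002 -0.39904044]
tape [ 0.38795076 -0.45015265]
mallet [ 0.72891545 -0.13558373]
[[ 0.917  0.399 -0.001]
 [ 0.399 -0.917  0.001]
 [ 0.    -0.002 -1.   ]]
```
Knob ≈ (0.468,0.152); tin (0.527,-0.230). Good agreement.

The two cameras agree: knob at (0.468, 0.152), tin at (0.527, -0.230). I go above the knob first.

Units first: shifts go in units of 100 mm and turns go in units of 0.2 rad. So -0.0345 m is -0.345, 0.0306 m is 0.306.

Request:
inch_along([
  [0.06,[0.306,-0.345,0],0],
  [0.06,[0.306,-0.345,0],0],
  [0.06,[0.306,-0.345,0],0],
  [0.06,[0.306,-0.345,0],0],
  [0.06,[0.306,-0.345,0],0],
  [0.06,[0.306,-0.345,0],0],
  [0.06,[0.306,-0.345,0],0],
  [0.06,[0.306,-0.345,0],0],
  [0.06,[0.306,-0.345,0],0],
  [0.06,[0.306,-0.345,0],0],
  [0.06,[0.306,-0.345,0],0],
  [0.06,[0.306,-0.345,0],0],
  [0.06,[0.306,-0.345,0],0],
  [0.06,[0.306,-0.345,0],0],
  [0.06,[0.306,-0.345,0],0],
  [0.06,[0.306,-0.345,0],0],
  [0.06,[0,0,0],0],
  [0.06,[0,0,0],0],
  [0.06,[0,0,0],0],
])

```text
t: 2.0
tool_pos: [0.4677, 0.1508, 0.2403]
orientation: [3.075, 0.64, -0.001]
force: [-0.1, -0.1, 0.3]
opening: 0.0598
gripper_force: 0.0
```

Add to h.py:
```python
from scipy.spatial.transform import Rotation as Ro
def rel(X):
    s=robot.read_state(); R=Ro.from_rotvec(s["orientation"]).as_matrix()
    return R.T@(np.array(X)-s["tool_pos"])
```

Run:
```python
from h import *
import pickle
s=robot.read_state(); print(s["tool_pos"],s["q"],Ro.from_rotvec(s["orientation"]).as_matrix().round(3))
print(rel([.468,.152,.070]))
c=robot.read_camera("wrist"); pickle.dump(c,open("w1.pkl","wb"));save(c["image"],"w1.png")
print(proj(c,[[.468,.152,.072],[.468,.152,.044],[.468,.152,.02]]))
```

```text
[0.46770769 0.15077368 0.24027384] [ 2.07760582e-01 -1.66013133e-01  1.78174131e+00 -4.00823460e-04
  1.52679426e+00  1.36806085e+00] [[ 0.917  0.399 -0.001]
 [ 0.399 -0.917 -0.001]
 [-0.001  0.    -1.   ]]
[ 0.00092623 -0.00104269  0.1702728 ]
[[275.95747174 195.41862614]
 [276.02909695 188.69867665]
 [276.08228039 183.71335175]]
```

View pics/w1.png

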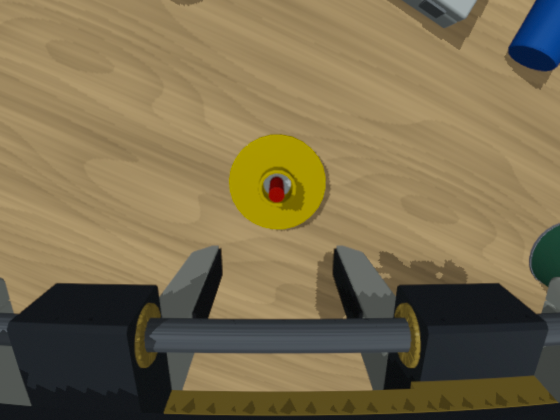

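The wrist view has the knob top at (277,196), against a prediction of (276,195). I descend and grip.

Scaled: 0.04 m is 0.4, -0.001 m is -0.01.

Request:
inch_along([
  [0.06,[0.01,-0.01,0.3],0],
  [0.06,[0,0,0.4],0],
  [0.06,[0,0,0.4],0],
  [0.06,[0,0,0.3],0],
  [0.06,[0,0,0.2],0],
  [0.06,[0,0,0.1],0],
  [0.06,[0,0,0],0],
  [0.06,[0,0,0],0],
  [0.04,[0,0,0],0],
  [0.025,[0,0,0],0],
  [0.02,[0,0,0],0],
  [0.016,[0,0,0],0],
  [0.012,[0,0,0],0],
  [0.01,[0,0,0],0],
  [0.01,[0,0,0],0],
], grip_force=35)

```text
t: 3.55
tool_pos: [0.4685, 0.1528, 0.0705]
orientation: [3.075, 0.641, -0.0]
force: [0.0, 0.5, -0.7]
opening: 0.0151
gripper_force: 35.0
```

```bash
python3 -c "
from h import *
print(rel([.468,.152,.07]))"
```

```text
[-0.00079116  0.000507    0.00053052]
```

Scaled: -0.03 m is -0.3, -0.02 m is -0.2.

Request:
inch_along([
  [0.01,[0,0,-0.05],0],
  [0.01,[0,0,-0.1],0],
  [0.01,[0,0,-0.2],0],
  [0.01,[0,0,-0.3],0],
  [0.01,[0,0,-0.3],0],
  [0.01,[0,0,-0.3],0],
  [0.01,[0,0,-0.15],0],
  [0.01,[0,0,-0.05],0],
  [0.01,[0,0,0],0],
  [0.01,[0,0,0],0],
  [0.01,[0,0,0],0],
])

```text
t: 4.65
tool_pos: [0.4676, 0.1526, 0.2138]
orientation: [3.076, 0.641, -0.005]
force: [0.7, 0.3, -3.4]
opening: 0.0156
gripper_force: 35.0
```

```bash
python3 -c "
from h import *
print(rel([.5272,-.2303,.22]))
c=robot.read_camera('wrist');save(c['image'],'w2.png')"
```

```text
[-0.09829264  0.37485124 -0.00617532]
```

View pics/w2.png

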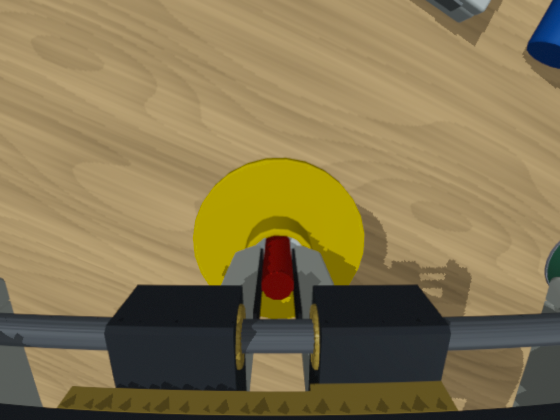

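The pair is held with the knob between the pads at (277,280), and the cover is still nested. I carry it over the tin, ramping the speed gently.

Scaled: 0.0312 m is 0.312, 0.0158 m is 0.158.

Request:
inch_along([
  [0.01,[-0.04,0.158,0],0],
  [0.01,[-0.082,0.312,0],0],
  [0.01,[-0.082,0.312,0],0],
  [0.01,[-0.082,0.312,0],0],
  [0.01,[-0.082,0.312,0],0],
  [0.01,[-0.082,0.312,0],0],
  [0.01,[-0.082,0.312,0],0],
  [0.01,[-0.082,0.312,0],0],
  [0.01,[-0.082,0.312,0],0],
  [0.01,[-0.082,0.312,0],0],
  [0.01,[-0.082,0.312,0],0],
  [0.01,[-0.082,0.312,0],0],
  [0.01,[-0.04,0.158,0],0],
  [0.01,[0,0,0],0],
  [0.01,[0,0,0],0],
  [0.01,[0,0,0],0],
  [0.01,[0,0,0],0],
])

```text
t: 6.4
tool_pos: [0.5283, -0.2288, 0.2156]
orientation: [-3.075, -0.643, -0.0]
force: [-0.4, -0.9, -3.4]
opening: 0.0151
gripper_force: 35.0
```

Run:
```python
from h import *
import pickle
print(rel([.5272,-.2303,.22]))
s=robot.read_state(); print(Ro.from_rotvec(s["orientation"]).as_matrix().round(4), s['q'])
ct=robot.read_camera('top');cs=robot.read_camera('scene');cw=robot.read_camera('wrist')
pickle.dump((ct,cs,cw),open('p3.pkl','wb'))
X=[.5272,-.2303,.08]
def crop(c,w=100,h=75):
    x,y=proj(c,[X])[0].astype(int)-[w//2,h//2+10]; print(x,y); return cv2.resize(c["image"][y:y+h,x:x+w],None,fx=4,fy=4,interpolation=cv2.INTER_CUBIC)
a=np.hstack([crop(ct),crop(cs)])
save(np.vstack([a,np.hstack([cv2.resize(cw["image"],(400,300)),np.zeros((300,400,3),np.uint8)])]),"m3.png")
```

```text
[-0.0015808   0.00090962 -0.00437715]
[[ 9.163e-01  4.006e-01 -0.000e+00]
 [ 4.006e-01 -9.163e-01  3.000e-04]
 [ 1.000e-04 -3.000e-04 -1.000e+00]] [-4.97963306e-01  7.77824937e-02  1.59019316e+00  2.43113947e-04
  1.47380402e+00  6.60658158e-01]
303 173
170 197
```

View pics/m3.png

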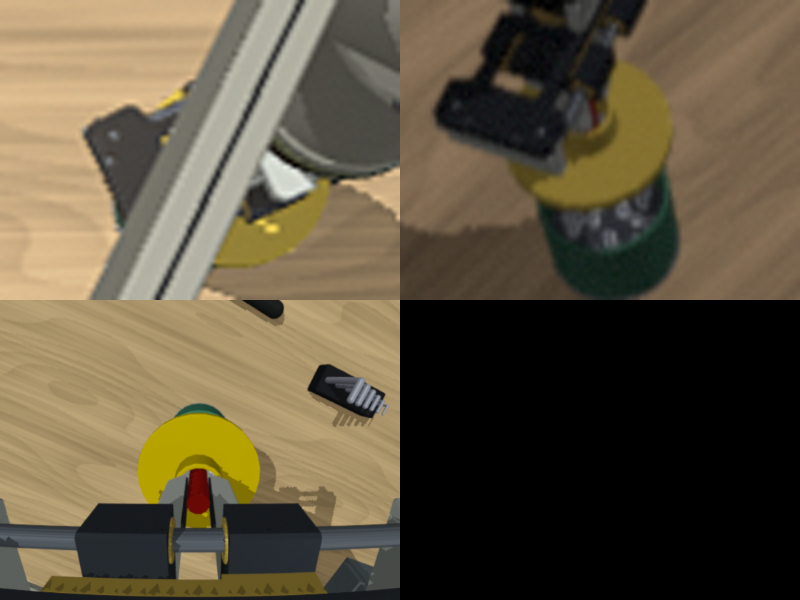

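The pair is over the tin, and the wrist view shows it level. I overlay the predicted outlines to check alignment.

Run:
```python
from h import *
import pickle
ct,cs,cw=pickle.load(open('p3.pkl','rb'))
s=robot.read_state();R=Ro.from_rotvec(s["orientation"]).as_matrix();T=s["tool_pos"];print(T)
a=T+R@[-.0008,0,0]; lid=a[2]-.0705 
th=np.linspace(0,2*np.pi,721)
def circ(x,y,z,r): return np.c_[x+r*np.cos(th),y+r*np.sin(th),0*th+z]
S=[(circ(.5272,-.2303,.08,.045),(0,255,255)),(circ(a[0],a[1],lid+.02,.054),(255,0,255)),(circ(a[0],a[1],lid+.072,.008),(0,0,255)),(circ(.5272,-.2303,0,.045),(255,255,255))]
def ov(c,x,y,w,h,k):
    im=cv2.resize(c["image"][y:y+h,x:x+w],None,fx=k,fy=k,interpolation=cv2.INTER_CUBIC)
    for P,col in S:
        p=(proj(c,P)-[x,y]+.5)*k-.5
        for q in p: 
            if 0<=q[0]<w*k and 0<=q[1]<h*k: im[int(q[1]),int(q[0])]=col
    return im
save(np.hstack([ov(cw,180,135,200,200,2),ov(cs,190,210,80,80,5)]),"ov.png")
```

```text
[ 0.5283389  -0.22928484  0.21579302]
```

View pics/ov.png

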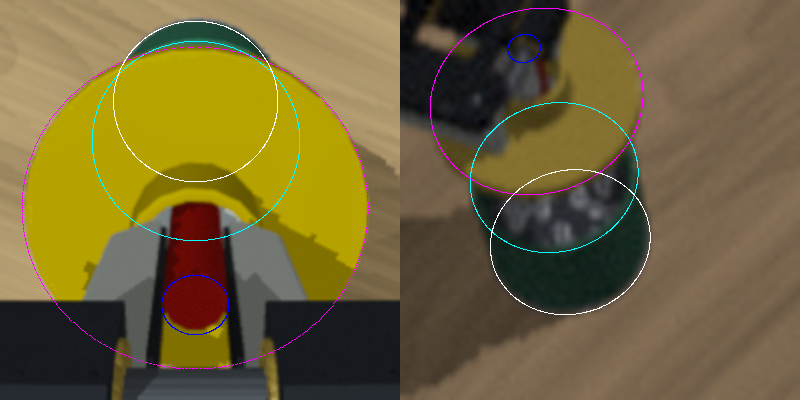

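The outlines match within about 1 mm. I nudge x by -1.6 mm and descend to just above the mouth.

Scaled: 0.002 m is 0.02, -0.0016 m is -0.016.

Request:
inch_along([
  [0.01,[-0.016,0.005,0.1],0],
  [0.01,[0,0,0.15],0],
  [0.01,[0,0,0.15],0],
  [0.01,[0,0,0.12],0],
  [0.01,[0,0,0.06],0],
  [0.01,[0,0,0.02],0],
  [0.01,[0,0,0],0],
  [0.01,[0,0,0],0],
  [0.01,[0,0,0],0],
])

```text
t: 7.45
tool_pos: [0.5274, -0.2314, 0.1565]
orientation: [3.075, 0.641, 0.002]
force: [0.5, 0.1, -2.3]
opening: 0.0156
gripper_force: 35.0
```

```bash
python3 -c "
from h import *
print(rel([.5272,-.2303,.1385]))"
```

```text
[ 0.00019203 -0.00108267  0.0180051 ]
```

Scaled: 0.003 m is 0.03, -0.0005 m is -0.005.

Request:
inch_along([
  [0.01,[0,-0.005,0.03],0],
  [0.01,[0,0,0.03],0],
  [0.01,[0,0,0.03],0],
  [0.01,[0,0,0],0],
  [0.01,[0,0,0],0],
])

```text
t: 7.95
tool_pos: [0.5267, -0.2306, 0.1465]
orientation: [-3.075, -0.641, 0.0]
force: [-0.1, -0.4, -2.3]
opening: 0.0151
gripper_force: 35.0
```

Request:
inch_along([
  [0.01,[0,0,0.02],0],
  [0.01,[0,0,0.02],0],
  [0.01,[0,0,0.02],0],
  [0.01,[0,0,0],0],
  [0.01,[0,0,0],0],
])

```text
t: 8.45
tool_pos: [0.5268, -0.2306, 0.1405]
orientation: [-3.075, -0.641, -0.0]
force: [2.1, 0.6, -3.8]
opening: 0.0149
gripper_force: 35.0
```

Scaled: 0.001 m is 0.01, 0.0005 m is 0.005.

Request:
inch_along([
  [0.01,[0.005,0,0],0],
  [0.01,[0,0,0.01],0],
  [0.01,[0,0,0.01],0],
  [0.01,[0,0,0],0],
  [0.01,[0,0,0],0],
])

```text
t: 8.95
tool_pos: [0.5272, -0.2305, 0.1387]
orientation: [3.075, 0.641, 0.0]
force: [1.3, -0.1, -1.4]
opening: 0.015
gripper_force: 35.0
```

Request:
inch_along([
  [0.01,[0,0,0.01],0],
  [0.01,[0,0,0],0],
  [0.01,[0,0,0],0],
])

```text
t: 9.25
tool_pos: [0.5274, -0.2306, 0.1385]
orientation: [3.075, 0.641, 0.001]
force: [-1.8, 1.6, 5.6]
opening: 0.0153
gripper_force: 35.0
```

It seated at the predicted height, with a contact rise of about 8 N. I release the knob and look.

Request:
inch_along([
  [0.018,[0,0,-0.005],0],
  [0.022,[0,0,0],0],
  [0.03,[0,0,0],0],
  [0.045,[0,0,0],0],
  [0.06,[0,0,0],0],
  [0.06,[0,0,0],0],
  [0.06,[0,0,0],0],
  [0.06,[0,0,0],0],
])

```text
t: 10.05
tool_pos: [0.5272, -0.2304, 0.1381]
orientation: [-3.076, -0.641, 0.0]
force: [0.2, 0.9, 0.1]
opening: 0.0598
gripper_force: 0.0
```

Run:
```python
from h import *
import pickle
cs=robot.read_camera('scene');cw=robot.read_camera('wrist')
pickle.dump((cs,cw),open('p4.pkl','wb'))
T=robot.read_state()["tool_pos"];print(T,rel([.5272,-.2303,.1135]))
th=np.linspace(0,2*np.pi,721)
def circ(x,y,z,r): return np.c_[x+r*np.cos(th),y+r*np.sin(th),0*th+z]
x,y=.5272,-.2303
S=[(circ(x,y,0,.045),(255,255,255)),(circ(x,y,.088,.054),(255,0,255)),(circ(x,y,.14,.008),(0,0,255)),(circ(x,y,.112,.02),(0,255,255))]
def ov(c,x,y,w,h,k):
    im=cv2.resize(c["image"][y:y+h,x:x+w],None,fx=k,fy=k,interpolation=cv2.INTER_CUBIC)
    for P,col in S:
        for q in (proj(c,P)-[x,y]+.5)*k-.5: 
            if 0<=q[0]<w*k and 0<=q[1]<h*k: im[int(q[1]),int(q[0])]=col
    return im
save(np.hstack([ov(cw,180,135,200,200,2),ov(cs,180,210,80,80,5)]),"ov4.png")
```

```text
[ 0.52721641 -0.2304628   0.13815894] [ 4.97865775e-05 -1.57116178e-04  2.46589286e-02]
```

View pics/ov4.png

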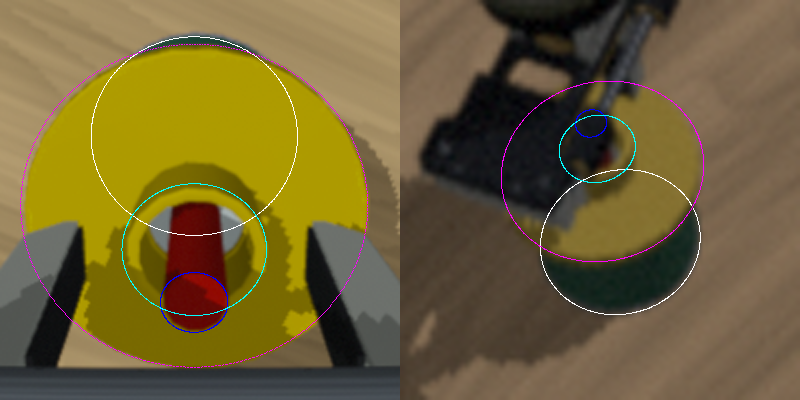

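The cover lies level on the tin, the disc and tin base match the predicted outlines within about 1 mm, and the fingers are centred on the collar. I descend and grip the collar.

Scaled: 0.008 m is 0.08, 0.006 m is 0.06.

Request:
inch_along([
  [0.06,[-0.005,0,0.06],0],
  [0.06,[0,0,0.08],0],
  [0.06,[0,0,0.06],0],
  [0.06,[0,0,0.03],0],
  [0.06,[0,0,0.01],0],
  [0.06,[0,0,0],0],
  [0.06,[0,0,0],0],
], grip_force=15)

```text
t: 10.85
tool_pos: [0.5269, -0.2307, 0.1144]
orientation: [3.075, 0.641, 0.0]
force: [0.3, 0.8, 0.3]
opening: 0.0604
gripper_force: 0.0
```

Request:
inch_along([
  [0.055,[0,0,0],0],
  [0.05,[0,0,0],0],
  [0.046,[0,0,0],0],
  [0.043,[0,0,0],0],
  [0.041,[0,0,0],0],
  [0.039,[0,0,0],0],
  [0.037,[0,0,0],0],
  [0.035,[0,0,0],0],
  [0.035,[0,0,0],0],
  [0.035,[0,0,0],0],
], grip_force=15)

```text
t: 11.85
tool_pos: [0.5268, -0.2307, 0.1142]
orientation: [3.075, 0.641, 0.0]
force: [0.2, -0.9, 0.6]
opening: 0.0397
gripper_force: 15.0
```

Scaled: -0.005 m is -0.05, -0.02 m is -0.2.

Request:
inch_along([
  [0.035,[0,0,-0.02],0],
  [0.035,[0,0,-0.03],0],
  [0.035,[0,0,-0.05],0],
  [0.035,[0,0,-0.07],0],
  [0.035,[0,0,-0.07],0],
  [0.035,[0,0,-0.07],0],
  [0.035,[0,0,-0.07],0],
  [0.035,[0,0,-0.07],0],
  [0.035,[0,0,-0.07],0],
  [0.035,[0,0,-0.07],0],
  [0.035,[0,0,-0.07],0],
  [0.035,[0,0,-0.1],0],
  [0.035,[0,0,-0.15],0],
  [0.035,[0,0,-0.2],0],
  [0.035,[0,0,-0.2],0],
  [0.035,[0,0,-0.1],0],
  [0.035,[0,0,-0.05],0],
  [0.035,[0,0,0],0],
  [0.035,[0,0,0],0],
  [0.035,[0,0,0],0],
])

```text
t: 13.85
tool_pos: [0.5262, -0.2304, 0.2588]
orientation: [-3.074, -0.64, 0.002]
force: [0.4, -0.4, -1.0]
opening: 0.0399
gripper_force: 15.0
```

Run:
```python
from h import *
cs=robot.read_camera('scene');cw=robot.read_camera('wrist')
a=cv2.resize(cw["image"],(400,300))
b=cv2.resize(cs["image"][190:290,160:293],(400,300),interpolation=cv2.INTER_CUBIC)
save(np.hstack([a,b]),"f.png")
```

```text
(no output)
```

View pics/f.png

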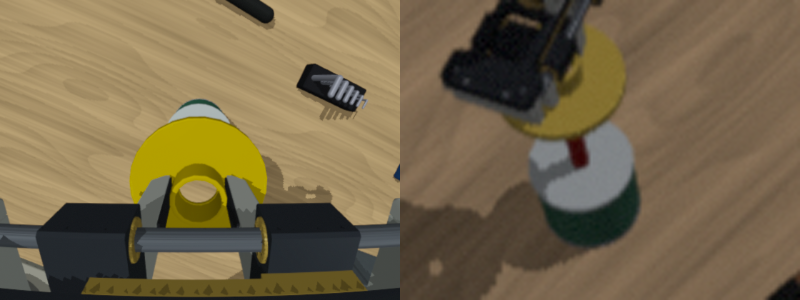

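The cover is held level about 14.5 cm above where it sat. The white lid is seated flat on the tin, with the knob upright at (578,152) in the right half.

```bash
python3 -c "
from plant import robot
print(robot.close_job())"
```

```text
the job is handed in; nothing more can be done
None
```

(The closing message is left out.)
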